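Swap the empty parts tray for a full one

TASK

The top tray of the green bolt trays in the blue nest is empty: lift it off and set it lengthwise on the tipping deck at the head of the return lane, so that its own weight tips the deck and it rolls down to the foot of the lane. Then stack the full green tray on the green tray left in the nest, notch over key and fully home, lowering it gently and level, neither dropped nor spilled. Leave the lower tray in the nest, and the yellow tray, the jar and the spanner where they are.

Things in the scene. Friction and masses are not known exactly. Their poses are not given: they have to be found in the camera images.
- empty_center (a point): centre of the EMPTY green tray, starting seated on the lower tray: open-topped plastic, 112 long (x) x 58 wide (y) x 44 mm high, walls 4 mm, about 110 g. 22 mm above its underside; x towards its key end, z up. All four trays share this shape. Grasp it across its 58 mm width: the long walls are plain from 6 to 44 mm above the underside
- full_center (a point): centre of the FULL green tray (bolts inside to below the rim, about 340 g), standing on the bench; 22 mm above its underside, x towards its key end. Every tray's foot, 100 x 46 mm and 6 mm deep, drops inside the rim of the tray below with 1.75 mm play all round and 3 mm more lead-in; walls then rest on walls, flush
- full_key (a point): top middle of the full tray's orange key, 56 mm along +x from its centre, 52 mm above its underside. Each tray has a key on its +x end: a rib 14 mm wide, 3 mm proud of the wall, its tab standing 8 mm above the rim (black on the yellow tray). Below the rib, at the foot of the same wall, is the notch for the key of the tray below, 17.5 wide x 9.5 mm high
- lower_center (a point): centre of the LOWER green tray (bolts inside, clear of the next tray's foot, about 340 g), standing loose in the nest; 22 mm above its underside, x towards its key end. A tray seated on it has its centre 38 mm straight above this point; turned end for end it cannot seat and stands 8 mm high at one end
- lower_key (a point): top middle of the lower tray's orange key, 56 mm along +x from its centre, 52 mm above its underside: the full tray's key must come over this one
- nest: blue steel locating nest, 136 x 82 mm, screwed to the bench, lips 12 mm high, floor 3 mm thick; origin under its centre on the bench; trays lie along its x, key end to +x, with 2 to 5 mm play
- load_point (a point): loading place on the deck's roller tops, 110 mm above the bench: the tray's underside centre belongs here, its length along x (either end first). x points level along the lane, downhill. Deck sides are open: green side plates (77 mm over all) stay 9 mm below the roller tops, fixed posts 7 mm below. Stop plate 68 mm behind (-x), 17 mm high; front edge 64 mm ahead
- lane_end (a point): about where a tray's underside centre rests at the foot of the lane: 225 mm along +x from the loading place and 71 mm lower; x level along the lane, downhill. The lane is free rollers sloping 0.21 rad between rails 78 mm apart, with an end stop
- rocker (a joint): tipping deck, pivoted 30 mm behind (-x of) the loading place: 0 level, 0.33 rad tipped fully down to the lane. Its counterweight (0.011 N m) holds it level when bare; an empty tray let go at the loading place (0.03 N m) tips it in about half a second and rolls off down the lane, and the deck swings back by itself
- yellow_center (a point): centre of a yellow tray of the same shape, filled with brass spacers, for another station: leave it alone; 22 mm above its underside, on the bench
- jar_center (a point): centre of a white jar with black lid, 48 mm diameter, 62 mm tall, standing on the bench: leave it alone
- spanner: steel spanner about 170 mm long lying flat along its x on the bench: leave it alone
There are look-alikes about, which are no part of the job. Leave any pink or red look-alike of the part that bears full_center alone. What is shaped like the part that bears empty_center but pink or red is not meant.

How it is judged:
On the way:
1. the empty tray, let go on the deck, tips it by its own weight (value of joint rocker above 0.2 rad and distance between empty_center and load_point below 0.13 m and contact force between empty and rocker above 0.05 N and contact force between each of the arm, the fingers and rocker below 0.2 N).
At the end, for the whole second after the job is handed in: The empty tray rests upright between the rails at the foot of the lane (within 30 mm). The full tray is home on the lower tray: centres within 5 mm, keys within 6 mm in plan, 38 mm above it (+2.5, -3), tilt under 0.05 rad, at rest. The lower tray is still in the nest (within 12 mm) (x of empty_center in the frame of lane_end between -0.035 and 0.03 m and y of empty_center in the frame of lane_end between -0.03 and 0.03 m and angle between empty_center's own z axis and vertical below 0.35 rad and linear speed of each of empty, full below 0.02 m/s and horizontal distance between full_center and lower_center below 0.005 m and horizontal distance between full_key and lower_key below 0.006 m and z of full_center in the frame of lower_center between 0.035 and 0.0405 m and angle between full_center's own z axis and vertical below 0.05 rad and horizontal distance between lower_center and nest below 0.012 m); the robot touches nothing.
It fails at once if the full tray is tipped so far that it spills (more than 0.5 rad) (angle between full_center's own z axis and vertical above 0.5 rad).
It fails at once if the full tray is pressed or slammed onto the lower one (over 60 N) (contact force between full and lower above 60 N).
It fails at once if the full tray is let drop (falls free at over 0.35 m/s, a fall of about 6 mm) (linear speed of full above 0.35 m/s and contact force between full and anything else below 0.05 N).
It fails at once if the lower tray is pulled out of the nest (moved more than 15 mm) (distance of lower_center from where it was at the start of the episode above 0.015 m).
It fails at once if the yellow tray, the jar or the spanner is moved more than 20 mm (distance of any of yellow_center, jar_center, spanner from where it was at the start of the episode above 0.02 m).
It also fails if it takes over 58 s, if anything falls off the work surface, if the arm or the gripper's body presses on something with over 40 N, if the wrist force passes 120 N, or if a joint passes its speed limit or range.

ROBOT

A 6-joint arm with a two-finger parallel gripper is mounted at the origin on the work surface. World frame = base frame: x ahead of the robot, y to its left, z up, the work surface at z = 0. Lengths are in m, angles in rad, forces in N, time in s.
With the tool pointing down it reaches from about 0.25 to 0.85 m from the base axis. Payload 12.5 kg.
Tool frame: the origin (TCP) lies at the very end of the fingers, on their centre line; the grasp point (between the pads) lies arm.pinch_z behind it (arm.pinch_z is the distance from the TCP to the grasp point, in m); z points along the fingers, y is the line along which they close (so a half turn about z gives the same grasp; the last joint's range is limited). The gripper opens to 93 mm and grips with 3 to 60 N. Pads are 15 mm wide; open, the fingers measure 128 mm over their backs; the gripper's body (75 mm by 188 mm) begins 65 mm behind the grasp point.
Start: joints at [1.061, 0.351, 1.652, -0, 1.139, -0.085], TCP at [0.227, 0.501, 0.219] pointing down, gripper open.
Joint ranges: [-2.75, 2.75], [-0.79, 2.1], [0.01, 2.65], [-1.57, 4.71], [0.07, 3.14], [-2.87, 2.87]. Speed limits (rad/s): [2.22, 2.22, 2.79, 3.14, 3.14, 3.14].

INTERFACE

Orientations are given as a rotation vector (axis times angle).
In Python, from station import monitor, eyes, sign_off, arm gives the robot as it stands.
- The arm moves only by the shell command python3 -m crank 'ROWS' [OPENING] [FORCE]. ROWS is text: rows parted by semicolons, each of 6 numbers parted by spaces: the shift along the tool's x, y, z in mm, then the turn, a rotation vector about the tool's x, y, z in rad. A call has 1 to 10 rows; each row is the pose to reach, as a shift and turn from the pose commanded when the call began, along the tool's axes at that moment; what a row does not reach only later rows make up. A row lasts 1/12 s, in which the tool goes at most 41.7 mm and 7.16 degrees, less where a joint would pass 70% of its speed; a pose out of reach is approached as far as the arm can. A call with a gripper value outside its range is refused whole. OPENING is the closure in counts, from 0 (fully open) to 255 (shut), set as the call begins (- or left out, the last holds). The fingers move at their own pace and stop on an object; FORCE is the grip in N (left out, the last holds). Time passes only in rows, so rows that repeat a pose let the fingers close. It gives the time, the measured TCP pose, the force and the opening at its end, in the units of the state.
- monitor.observe(): the state, without advancing time (a new reading comes with each control period).
- eyes.get_image(name): name is "scene" or "top" or "wrist"; returns a dict with "image" (384x512x3 uint8, red, green, blue), "mtx" (3x3 intrinsics, pixels), "k1" (the pictures are not rectified: a ray, as slopes to the right and down, at radius r is drawn at 1 + k1 r^2 times it, then the intrinsics apply), "xyz" and "orientation" of the camera in the world; the wrist camera has in their place "T_tool_cam" (4x4, takes a point from camera to tool coordinates, whose origin is the TCP and whose axes are the flange's). Camera axes: x right, y up, looking along -z (the intrinsics and any distortion apply to the point x, -y, -z); pixel columns grow to the right and rows downward; lengths in m; the calibration is good to about 2 mm. A picture is of the moment at which its call begins: read the wrist's pose just before it. There is no depth.
- sign_off(): hands the job in, once; it reports no verdict.
The state is a dict: "t": time; "joints": joint angles; "dq": joint speeds; "joint_torque": joint torques, N m; "eef_pos": TCP position; "ee_rot": TCP orientation; "force": force on the tool from outside, world axes, zero at the start; "ft_torque": the same for the moment, N m; "finger_gap": finger opening in m.
Only numpy, scipy, OpenCV 4.12 (cv2) and the standard library are available. Lean on these libraries where they do the work, as an engineer would, in place of code of your own. Each camera call takes 0.05 s, during which the arm holds its last target. There are 200 camera calls.

## Working session

There is one attempt and no reset: what is moved stays moved. The work goes in short steps, Python scripts to look and compute and a shell command to move; the robot and the scene stay as the last step left them, time stands still between calls to the robot, and variables do not carry over. Pictures are saved under pics/ and viewed, on a budget of 16 in all, crops included, one or two more only if the job needs it, and the job is handed in when it is done.

```bash
ls; mkdir -p pics
python3 - <<'E'
from station import monitor, eyes, arm
import cv2, numpy as np
s=monitor.observe(); print(s); print(arm.pinch_z)
ims=[]
for n in ("scene","top"):
    d=eyes.get_image(n); cv2.imwrite(f"pics/{n}0.png",d["image"][:,:,::-1]); print(n,d["mtx"].tolist(),d["k1"],d["xyz"],d["orientation"])
d=eyes.get_image("wrist"); print(d["mtx"].tolist(),d["k1"],d["T_tool_cam"])
E
```

```text
pics
{'t': 0.0, 'joints': array([ 1.06142292e+00,  3.51258010e-01,  1.65240946e+00,  9.93332374e-06,
        1.13911929e+00, -8.46016469e-02]), 'dq': array([ 0.00014385, -0.00085926,  0.0032132 , -0.00091251,  0.00147537,
        0.00192327]), 'joint_torque': array([-8.64884551e-04, -4.97325575e+01, -2.85256112e+01,  6.97610085e-02,
        2.57152162e-02, -1.45689182e-04]), 'eef_pos': array([0.22646886, 0.50083269, 0.21809507]), 'ee_rot': array([-6.62155818e-01, -3.07065159e+00,  1.78924043e-03]), 'force': array([ 0.00832149, -0.83913657,  0.49293091]), 'ft_torque': array([-0.0344417 , -0.02207386,  0.01432741]), 'finger_gap': 0.09302185306158052}
0.0188
scene [[451.7765636834096, 0.0, 258.17053220995035], [0.0, 451.7765636834096, 198.0010612603271], [0.0, 0.0, 1.0]] -0.13926526031346315 [1.39513692 0.84961978 0.88440375] [0.49430983 1.14479554 2.11010654]
top [[377.727782231187, 0.0, 261.02468920284826], [0.0, 377.727782231187, 187.26986348334313], [0.0, 0.0, 1.0]] -0.09730467435632548 [ 0.27501982 -0.02747778  1.20316358] [ 0.13557129 -0.14837368 -1.57356109]
[[265.83762653673233, 0.0, 258.11597610421876], [0.0, 265.83762653673233, 188.4658957438286], [0.0, 0.0, 1.0]] -0.05621411419619675 [[ 1.06476485e-03  9.56976520e-01  2.90163413e-01  8.26044500e-02]
 [ 9.99999066e-01 -1.26745272e-03  5.10604143e-04  8.33682201e-04]
 [ 8.56404582e-04  2.90162598e-01 -9.56976976e-01 -1.65925799e-01]
 [ 0.00000000e+00  0.00000000e+00  0.00000000e+00  1.00000000e+00]]
```

View pics/scene0.png

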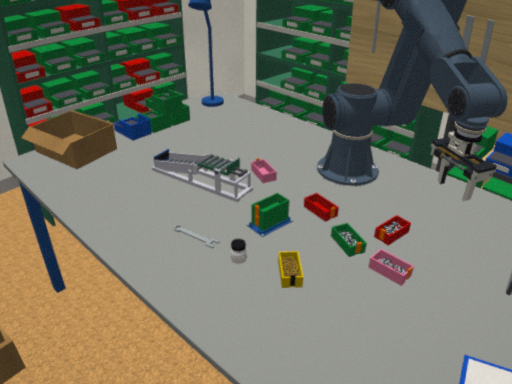

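View pics/top0.png

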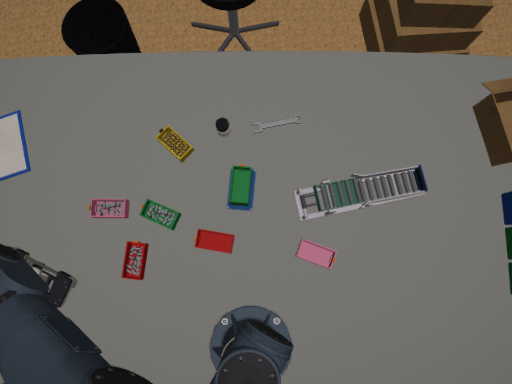

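Candidates (top view): green stack in the blue nest (241,187), which is my empty/lower pair; green full tray (160,214), which is my full tray. Not meant: red empty (215,241), pink empty (316,254), red full (135,260), pink full (109,209), yellow (175,143). Jar is at (222,126) and spanner at (277,124). The deck is at (336,195) and the lane runs right to (425,178).

```bash
cat > h.py <<'E'
from station import monitor, eyes, arm
import cv2, numpy as np
from scipy.spatial.transform import Rotation as R
def cam(n):
    s=monitor.observe(); d=eyes.get_image(n); d["s"]=s
    if n=="wrist":
        T=np.eye(4); T[:3,:3]=R.from_rotvec(s["ee_rot"]).as_matrix(); T[:3,3]=s["eef_pos"]
        T=T@np.array(d["T_tool_cam"]); d["o"]=T[:3,3]; d["R"]=T[:3,:3]
    else: d["o"]=np.array(d["xyz"]); d["R"]=R.from_rotvec(d["orientation"]).as_matrix()
    return d
def plane(d,px,z):
    """pixels Nx2 -> points on the plane at height z"""
    px=np.float64(px).reshape(-1,1,2)
    n=cv2.undistortPoints(px,d["mtx"],np.array([d["k1"],0,0,0,0.])).reshape(-1,2)
    r=np.c_[n[:,0],-n[:,1],-np.ones(len(n))]@d["R"].T
    return d["o"]+r*((z-d["o"][2])/r[:,2:])
def proj(d,P):
    p=(np.atleast_2d(P)-d["o"])@d["R"]*[1,-1,-1]
    return cv2.projectPoints(p,np.zeros(3),np.zeros(3),d["mtx"],np.array([d["k1"],0,0,0,0.]))[0].reshape(-1,2)
H=dict(green=((50,110,40),(80,255,255)),orange=((8,160,120),(19,255,255)),blue=((100,120,40),(125,255,255)))
def blobs(d,c,amin=10,close=0):
    hsv=cv2.cvtColor(d["image"],cv2.COLOR_RGB2HSV); m=cv2.inRange(hsv,*[np.array(v) for v in H[c]])
    if close: m=cv2.morphologyEx(m,cv2.MORPH_CLOSE,np.ones((close,close)))
    cs=cv2.findContours(m,cv2.RETR_EXTERNAL,cv2.CHAIN_APPROX_NONE)[0]
    return sorted([k for k in cs if cv2.contourArea(k)>=amin],key=cv2.contourArea)[::-1]
def rect(d,k,z):
    P=plane(d,k.reshape(-1,2),z)[:,:2]; return cv2.minAreaRect(np.float32(P*1000))
def cen(k): return k.reshape(-1,2).mean(0)
E
python3 - <<'E'
from h import *
d=cam("top")
for c,z in (("green",.044),("orange",.05),("blue",.012)):
    for k in blobs(d,c,4 if c=="orange" else 25,3):
        u=cen(k)
        if u[0]<450: print(c,u.round(1),cv2.contourArea(k),[np.round(v,1) for v in rect(d,k,z)], rect(d,k,.085)[0])
cv2.imwrite("pics/crop1.png",cv2.resize(d["image"][130:290,80:440,::-1],None,fx=2.2,fy=2.2,interpolation=cv2.INTER_CUBIC))
E
```

```text
green [240.  185.3] 679.5 [array([493.8,  28. ]), array([ 60.2, 121.5]), np.float64(84.5)] (486.104248046875, 26.06573486328125)
green [160. 214.] 614.0 [array([404.8, 276.1]), array([117.2,  55.2]), np.float64(66.0)] (400.2035217285156, 265.3775329589844)
blue [ 17.9 145.1] 194.0 [array([649. , 821.6]), array([228.8, 111.6]), np.float64(16.5)] (626.0667724609375, 769.5866088867188)
blue [246.2 195.5] 149.0 [array([472.4,   4.9]), array([ 68.7, 140.9]), np.float64(53.5)] (460.3194274902344, 2.8982620239257812)
```

View pics/crop1.png

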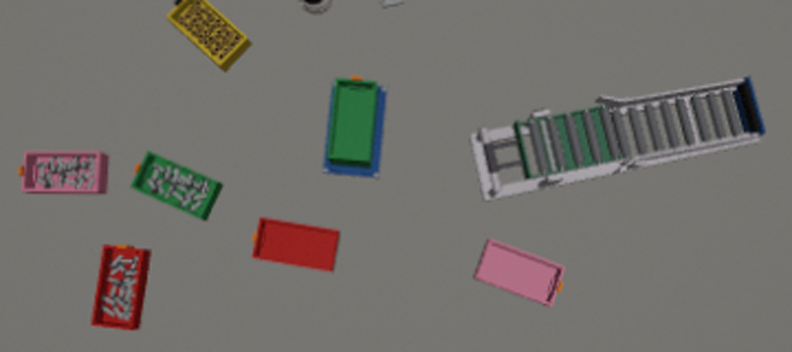

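The close crop confirms the choice: the empty green tray sits in the blue nest with its orange key at the top end, and the green tray with bolts has its key at the upper left. Moving above the nest.

```bash
cat >> h.py <<'E'
def goto(x,y,z,yaw,s=None):
    """print mm shift and turn, in present tool axes, to a tool-down pose with tool x at yaw (deg)"""
    s=s or monitor.observe(); M=R.from_rotvec(s["ee_rot"]); a=np.radians(yaw)
    G=R.from_matrix(np.c_[[np.cos(a),np.sin(a),0],[np.sin(a),-np.cos(a),0],[0,0,-1]])
    print("shift",(M.inv().apply(np.array([x,y,z])-s["eef_pos"])*1000).round(1),"turn",(M.inv()*G).as_rotvec().round(3))
E
python3 - <<'E'
from h import *
goto(.487,.026,.24,174.5)
d=cam("top")
f=lambda u,v:[80+u/2.2,130+v/2.2]
for n,z,p in (("stop",.12,f(518,150)),("front",.11,f(610,135)),("end",.04,f(750,103))): print(n,plane(d,[p],z).round(3))
E
```

```text
shift [-433.  -325.4  -21.5] turn [-0.001 -0.    -0.329]
stop [[ 0.439 -0.195  0.12 ]]
front [[ 0.46  -0.322  0.11 ]]
end [[ 0.518 -0.552  0.04 ]]
```

```bash
T='-433 -325 -21 0 0 -0.329'; python3 -m crank '-433 -325 -21 0 0 -0.329;-433 -325 -21 0 0 -0.329;-433 -325 -21 0 0 -0.329;-433 -325 -21 0 0 -0.329;-433 -325 -21 0 0 -0.329;-433 -325 -21 0 0 -0.329;-433 -325 -21 0 0 -0.329;-433 -325 -21 0 0 -0.329;-433 -325 -21 0 0 -0.329;-433 -325 -21 0 0 -0.329'
python3 -c "
from h import *
goto(.487,.026,.24,174.5)"
```

```text
t: 1.08
eef_pos: [0.4252, 0.1385, 0.2349]
ee_rot: [0.15, 3.138, 0.0]
force: [-0.1, 0.1, 0.5]
finger_gap: 0.0933
shift [ -72.2 -106.1   -5.1] turn [0. 0. 0.]
```

```bash
python3 -m crank '-72 -106 -5 0 0 0;-72 -106 -5 0 0 0;-72 -106 -5 0 0 0;-72 -106 -5 0 0 0;-72 -106 -5 0 0 0;-72 -106 -5 0 0 0'
cat >> h.py <<'E'
def look(n):
    d=cam("wrist"); cv2.imwrite(f"pics/{n}.png",d["image"][:,:,::-1]); return d
E
python3 - <<'E'
from h import *
d=look("w1"); print(d["s"]["eef_pos"],d["o"])
for c,z in (("green",.085),("orange",.093),("blue",.012)):
    for k in blobs(d,c,25,3): print(c,cen(k).round(1),cv2.contourArea(k),[np.round(v,1) for v in rect(d,k,z)],plane(d,[cen(k)],z).round(4))
E
```

```text
t: 1.58
eef_pos: [0.4859, 0.0283, 0.2393]
ee_rot: [-0.152, -3.137, -0.0]
force: [0.5, -0.5, 0.9]
finger_gap: 0.0928
[0.48588648 0.0282706  0.23934713] [0.40424829 0.03740619 0.40533098]
green [435.6  92.3] 4345.5 [array([404.2, 247.6]), array([113.1,  57.1]), np.float64(66.2)] [[0.4033 0.2462 0.085 ]]
green [258.6 175.5] 4040.5 [array([486.1,  30.3]), array([ 57.5, 115.4]), np.float64(84.5)] [[0.4839 0.0302 0.085 ]]
green [ 22.9 176.1] 188.0 [array([ 455.6, -275.7]), array([79.7, 19.3]), np.float64(11.3)] [[ 0.4546 -0.2758  0.085 ]]
green [ 12.3 191. ] 104.5 [array([ 469.3, -300. ]), array([63.2, 19.3]), np.float64(11.4)] [[ 0.4729 -0.299   0.085 ]]
green [ 49.6 165.4] 103.0 [array([ 446.3, -233.1]), array([87.4,  4. ]), np.float64(11.3)] [[ 0.4447 -0.2335  0.085 ]]
green [ 38.3 170.5] 58.0 [array([ 450.3, -249.8]), array([79.6, 19.8]), np.float64(11.5)] [[ 0.4495 -0.2513  0.085 ]]
green [  4.5 209.4] 37.5 [array([ 496.6, -318.4]), array([16.7, 23.8]), np.float64(78.0)] [[ 0.4973 -0.3212  0.085 ]]
orange [491.7  21.2] 125.0 [array([330.7, 302.3]), array([ 8.1, 37.2]), np.float64(14.8)] [[0.331  0.3029 0.093 ]]
orange [480.2 107.7] 59.5 [array([424.1, 297.8]), array([ 8.4, 13.5]), np.float64(65.7)] [[0.4242 0.2978 0.093 ]]
orange [357.3  37.4] 52.0 [array([340.3, 150. ]), array([ 6.1, 14.5]), np.float64(78.8)] [[0.3398 0.1503 0.093 ]]
orange [15.2 17.3] 33.5 [array([ 276. , -220.5]), array([ 5. , 11.8]), np.float64(74.4)] [[ 0.2759 -0.2202  0.093 ]]
orange [258.5 223.5] 27.0 [array([544.8,  24.3]), array([11.5,  4.2]), np.float64(84.5)] [[0.5448 0.0243 0.093 ]]
blue [258.6 153.9] 628.0 [array([483.9,  30. ]), array([ 79.5, 125.5]), np.float64(84.5)] [[0.4691 0.0317 0.012 ]]
```

View pics/w1.png

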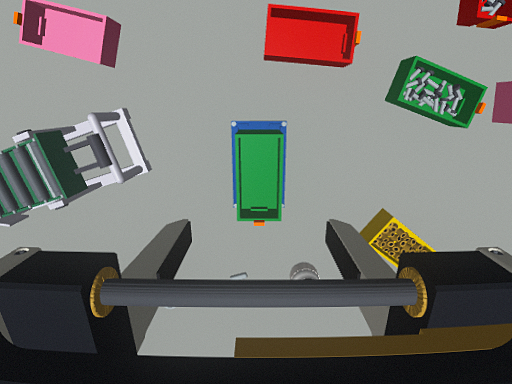

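The wrist view shows the empty tray at (258,176) with its key at (258,223). The rim measures 57.5×115 mm including the key, which fits. Now I'll look at the deck from above.

```bash
python3 -c "
from h import *
goto(.45,-.24,.26,100)"
```

```text
shift [  10.  -271.   -20.6] turn [-0.000e+00 -1.000e-03  1.301e+00]
```

```bash
python3 -m crank '10 -271 -20 0 0 1.3;10 -271 -20 0 0 1.3;10 -271 -20 0 0 1.3;10 -271 -20 0 0 1.3;10 -271 -20 0 0 1.3;10 -271 -20 0 0 1.3;10 -271 -20 0 0 1.3;10 -271 -20 0 0 1.3;10 -271 -20 0 0 1.3;10 -271 -20 0 0 1.3'
python3 -m crank '0 0 0 0 0 0.04;0 0 0 0 0 0.04;0 0 0 0 0 0.04'
python3 - <<'E'
from h import *
d=look("w2"); print(d["s"]["eef_pos"],d["s"]["ee_rot"],d["o"])
for c,z in (("green",.10),):
    for k in blobs(d,c,25,3): print(c,cen(k).round(1),cv2.contourArea(k),[np.round(v,1) for v in rect(d,k,z)])
E
```

```text
t: 2.47
eef_pos: [0.4505, -0.2396, 0.2596]
ee_rot: [-1.964, -2.452, -0.0]
force: [-0.2, -0.3, 0.2]
finger_gap: 0.0929
t: 2.72
eef_pos: [0.4506, -0.2395, 0.2597]
ee_rot: [-2.002, -2.421, -0.0]
force: [0.2, 0.5, -0.3]
finger_gap: 0.0931
[ 0.45061981 -0.23952241  0.25965583] [-2.00235872e+00 -2.42065600e+00 -1.00547936e-04] [ 0.43444458 -0.15845907  0.42559012]
green [257.9 190.6] 407.0 [array([ 452.8, -259.3]), array([75.6, 20.2]), np.float64(11.9)]
green [257.7 209. ] 361.5 [array([ 457.5, -283.6]), array([75.2, 19.7]), np.float64(10.9)]
green [257.8 226.6] 318.5 [array([ 462.7, -308.2]), array([75.7, 19.1]), np.float64(10.9)]
green [343.    2.9] 270.0 [array([504.4, -34.1]), array([50.5, 12.1]), np.float64(12.3)]
green [256.9 147.5] 134.5 [array([ 442.6, -210. ]), array([80.8, 19.8]), np.float64(10.9)]
green [255.4 170.1] 29.0 [array([ 447.8, -234.1]), array([76.1, 19.3]), np.float64(10.9)]
```

View pics/w2.png

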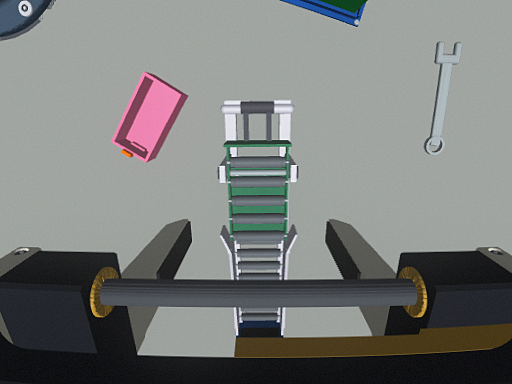

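Run:
```python
from h import *
im=cv2.imread("pics/w2.png"); d=cam("wrist")
cv2.imwrite("pics/c2.png",cv2.resize(im[135:250,210:306],None,fx=6,fy=5,interpolation=cv2.INTER_CUBIC))
u=np.radians(-79.2); ax=np.array([np.cos(u),np.sin(u)]); o=np.array([.45,-.26])
for r in (140,143,146,150,230,233,236,239):
    print(r,[(z,((plane(d,[[258,r]],z)[0,:2]-o)@ax*1000).round(1)) for z in (.1,.11,.127)])
for c in (228,289): print(c,[((plane(d,[[c,r]],.101)[0,:2]-o)@[-ax[1],ax[0]]*1000).round(1) for r in (170,215)])
```

```text
140 [(0.1, np.float64(-64.9)), (0.11, np.float64(-66.1)), (0.127, np.float64(-68.0))]
143 [(0.1, np.float64(-61.3)), (0.11, np.float64(-62.6)), (0.127, np.float64(-64.7))]
146 [(0.1, np.float64(-57.6)), (0.11, np.float64(-59.0)), (0.127, np.float64(-61.4))]
150 [(0.1, np.float64(-52.7)), (0.11, np.float64(-54.3)), (0.127, np.float64(-56.9))]
230 [(0.1, np.float64(55.1)), (0.11, np.float64(50.2)), (0.127, np.float64(42.0))]
233 [(0.1, np.float64(59.5)), (0.11, np.float64(54.5)), (0.127, np.float64(46.1))]
236 [(0.1, np.float64(64.0)), (0.11, np.float64(58.9)), (0.127, np.float64(50.2))]
239 [(0.1, np.float64(68.5)), (0.11, np.float64(63.3)), (0.127, np.float64(54.4))]
228 [np.float64(-34.2), np.float64(-36.2)]
289 [np.float64(42.1), np.float64(44.2)]
```

View pics/c2.png

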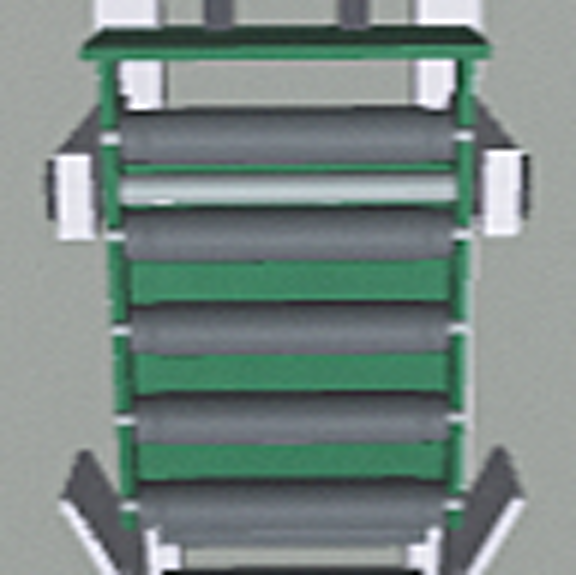

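The deck crop is clear: stop plate top at rows 144–147, axle near row 173, side plates ending near row 241. That puts the load point at about (0.455, -0.266) with the lane at -79.2°. Next, back to the nest to grasp the empty tray.

```bash
python3 -c "
from h import *
goto(.4846,.0304,.15,174.5)"
```

```text
shift [259.2  83.9 109.7] turn [ 0.    -0.    -1.287]
```

```bash
python3 -m crank '259 84 110 0 0 -1.287;259 84 110 0 0 -1.287;259 84 110 0 0 -1.287;259 84 110 0 0 -1.287;259 84 110 0 0 -1.287;259 84 110 0 0 -1.287;259 84 110 0 0 -1.287;259 84 110 0 0 -1.287;259 84 110 0 0 -1.287;259 84 110 0 0 -1.287'
python3 -m crank '0 0 0 0 0 0;0 0 0 0 0 0;0 0 0 0 0 0'
python3 - <<'E'
from h import *
d=look("w3"); print(d["s"]["eef_pos"])
for k in blobs(d,"green",2000,3): print(cen(k).round(1),cv2.contourArea(k),[np.round(v,1) for v in rect(d,k,.085)])
goto(.4846,.0304,.054,174.5)
E
```

```text
t: 3.65
eef_pos: [0.4851, 0.0305, 0.1493]
ee_rot: [-0.198, -3.135, 0.0]
force: [0.1, -0.6, -0.5]
finger_gap: 0.0929
t: 3.9
eef_pos: [0.4853, 0.0293, 0.1497]
ee_rot: [0.219, 3.134, 0.0]
force: [-0.4, 0.1, 0.7]
finger_gap: 0.0929
[0.48531098 0.02931389 0.14969362]
[257.9 197.4] 7370.5 [array([485.2,  30.4]), array([ 57.4, 118.8]), np.float64(84.3)]
[474.4  78.7] 3642.0 [array([400.8, 230.1]), array([95.7, 56.1]), np.float64(66.4)]
shift [ 0.9  1.  95.7] turn [ 0.     0.    -0.043]
```

```bash
python3 -m crank '1 1 30 0 0 -0.043;1 1 60 0 0 -0.043;1 1 80 0 0 -0.043;1 1 96 0 0 -0.043;1 1 96 0 0 -0.043;1 1 96 0 0 -0.043'
python3 -c "
from h import *
goto(.4846,.0304,.054,174.5)"
```

```text
t: 4.45
eef_pos: [0.4842, 0.0303, 0.0535]
ee_rot: [-0.148, -3.137, -0.0]
force: [-0.2, -0.2, -0.4]
finger_gap: 0.0934
shift [-0.4  0.1 -0.5] turn [-0.    -0.001  0.002]
```

Close and lift straight up slowly at first.

```bash
python3 -m crank '0 0 0 0 0 0;0 0 0 0 0 0;0 0 0 0 0 0;0 0 0 0 0 0;0 0 0 0 0 0;0 0 0 0 0 0;0 0 0 0 0 0;0 0 0 0 0 0' 255 15
python3 -m crank '0 0 -2 0 0 0;0 0 -5 0 0 0;0 0 -8 0 0 0;0 0 -12 0 0 0;0 0 -20 0 0 0;0 0 -40 0 0 0;0 0 -70 0 0 0;0 0 -100 0 0 0;0 0 -120 0 0 0;0 0 -120 0 0 0'
python3 - <<'E'
from h import *
d=look("w4"); s=d["s"]; print(s["eef_pos"],s["finger_gap"])
h=s["eef_pos"][2]-.054
for c,z in (("green",.085+h),("blue",.012),("green",.047),("orange",.055)):
  for k in blobs(d,c,25,3)[:5]: print(c,z,cen(k).round(1),cv2.contourArea(k),[np.round(v,1) for v in rect(d,k,z)])
goto(.4547-.0006,-.2661,.19,101)
E
```

```text
t: 5.12
eef_pos: [0.4846, 0.0304, 0.0539]
ee_rot: [0.146, 3.138, -0.0]
force: [-1.6, -1.0, 5.4]
finger_gap: 0.0577
t: 5.95
eef_pos: [0.4864, 0.0304, 0.1781]
ee_rot: [0.145, 3.131, 0.0]
force: [-1.0, -0.5, -0.7]
finger_gap: 0.0583
[0.48635545 0.03039078 0.17805401] 0.05826025855870104
green 0.2090540105358245 [258.  209.9] 13794.0 [array([458.8,  34.2]), array([58.7, 86.7]), np.float64(84.7)]
green 0.2090540105358245 [463.8  89.6] 5967.0 [array([403.8, 144.4]), array([58.8, 29.3]), np.float64(66.4)]
green 0.2090540105358245 [258. 322.] 2548.5 [array([534.3,  27.2]), array([58.1, 24.7]), np.float64(84.8)]
green 0.2090540105358245 [  8.1 187.3] 430.0 [array([ 431.5, -103.2]), array([12.3, 41. ]), np.float64(70.2)]
blue 0.012 [258.  134.2] 748.5 [array([442.6,  33.9]), array([79. , 43.1]), np.float64(84.3)]
green 0.047 [258.  209.9] 13794.0 [array([525.6,  28.1]), array([129.4, 191.3]), np.float64(84.7)]
green 0.047 [463.8  89.6] 5967.0 [array([404.2, 271.2]), array([129.7,  64.6]), np.float64(66.4)]
green 0.047 [258. 322.] 2548.5 [array([692.2,  12.7]), array([128.1,  54.4]), np.float64(84.8)]
green 0.047 [  8.1 187.3] 430.0 [array([ 465.3, -275. ]), array([27. , 90.4]), np.float64(70.2)]
orange 0.055 [377.7  20.8] 102.5 [array([332.3, 163.4]), array([ 7.5, 16.4]), np.float64(82.2)]
shift [   3.6 -298.1  -14.4] turn [0.003 0.003 1.286]
```

View pics/w4.png

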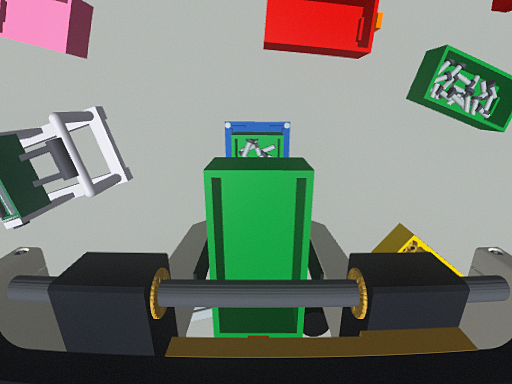

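The empty tray is held level at (258,250), and the lower tray with bolts is still in the nest at (258,148). Carrying the empty tray to the deck.

```bash
python3 -m crank '1 -20 -7 0 0 0.08;2 -50 -14 0 0 0.2;2 -80 -14 0 0 0.32;2 -112 -14 0 0 0.45;3 -145 -14 0 0 0.57;3 -178 -14 0 0 0.7;3 -210 -14 0 0 0.83;3 -240 -14 0 0 0.95;4 -265 -14 0 0 1.08;4 -282 -14 0 0 1.18' 
python3 -m crank '-3 -14 0 0 0 0.106;-3 -14 0 0 0 0.106;-3 -14 0 0 0 0.106;-3 -14 0 0 0 0.106'
python3 -c "
from h import *
print(monitor.observe()['finger_gap'])
goto(.4541,-.2661,.122,101)"
```

```text
t: 6.83
eef_pos: [0.4532, -0.2518, 0.1862]
ee_rot: [-1.876, -2.518, 0.001]
force: [0.1, 0.5, -0.7]
finger_gap: 0.058
t: 7.17
eef_pos: [0.4419, -0.2563, 0.1871]
ee_rot: [-1.994, -2.427, -0.0]
force: [0.8, -0.0, -1.3]
finger_gap: 0.0581
0.05807920457145034
shift [-12.   10.1  65. ] turn [-0.001 -0.001  0.003]
```

```bash
python3 -m crank '-6 5 5 0 0 0.003;-12 10 20 0 0 0.003;-12 10 40 0 0 0.003;-12 10 55 0 0 0.003;-12 10 60 0 0 0.003;-12 10 62 0 0 0.003;-12 10 62 0 0 0.003'
python3 -c "
from h import *
goto(.4541,-.2661,.122,101)"
```

```text
t: 7.75
eef_pos: [0.4543, -0.2667, 0.1256]
ee_rot: [-2.0, -2.422, 0.0]
force: [-0.3, -0.9, -1.4]
finger_gap: 0.0578
shift [ 0.6 -0.1  3.6] turn [-0.    -0.    -0.002]
```

```bash
python3 -m crank '0 0 1 0 0 0;0 0 2 0 0 0;0 0 3 0 0 0;0 0 3 0 0 0'
python3 - <<'E'
from h import *
d=look("w5")
E
```

```text
t: 8.08
eef_pos: [0.4541, -0.2669, 0.1229]
ee_rot: [2.001, 2.421, 0.0]
force: [-0.1, -0.8, -0.6]
finger_gap: 0.0583
```

View pics/w5.png

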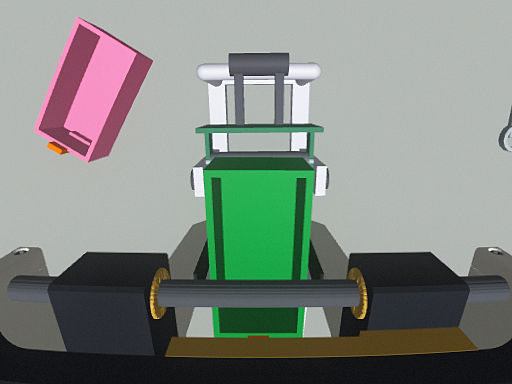

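The tray is centred (col 259, stop plate centre 259.5) and clear of the stop plate, so I'm releasing it.

```bash
python3 -m crank '0 0 0 0 0 0;0 0 0 0 0 0;0 0 0 0 0 0;0 0 0 0 0 0;0 0 0 0 0 0;0 0 0 0 0 0;0 0 0 0 0 0;0 0 0 0 0 0;0 0 0 0 0 0;0 0 0 0 0 0' 0
python3 - <<'E'
from h import *
d=look("w6")
for k in blobs(d,"green",200,3): print(cen(k).round(1),cv2.contourArea(k))
goto(.4541,-.2661,.27,101)
E
```

```text
t: 8.97
eef_pos: [0.4539, -0.2668, 0.1226]
ee_rot: [-2.002, -2.421, 0.0]
force: [0.2, -1.1, -0.5]
finger_gap: 0.093
[254.9 327.1] 1973.0
[259.  209.4] 837.5
[259.6 145.4] 594.5
[259.6 235.3] 575.0
[260.  258.4] 366.0
[259.3 183.4] 204.5
shift [   0.7    0.3 -147.4] turn [-0.    -0.    -0.003]
```

View pics/w6.png

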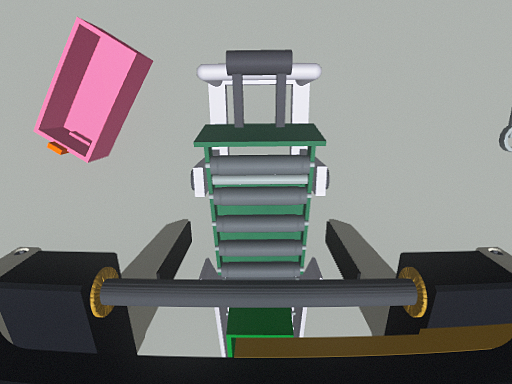

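The tray tipped the deck and rolled away; it's now at (260,330) in the lane and the deck is swinging back. Lifting and moving over the full tray.

```bash
python3 -m crank '0 0 -30 0 0 0;0 0 -70 0 0 0;0 0 -80 0 0 0;0 0 -80 0 0 0;0 0 -80 0 0 0'
python3 -c "
from h import *
goto(.404,.272,.18,66)"
```

```text
t: 9.43
eef_pos: [0.454, -0.2668, 0.2026]
ee_rot: [2.001, 2.421, 0.0]
force: [-1.0, -0.1, -0.1]
finger_gap: 0.0929
shift [538.6  52.2  22.3] turn [0.001 0.    0.608]
```

```bash
python3 -m crank '539 52 0 0 0 0.608;539 52 0 0 0 0.608;539 52 0 0 0 0.608;539 52 0 0 0 0.608;539 52 0 0 0 0.608;539 52 0 0 0 0.608;539 52 0 0 0 0.608;539 52 0 0 0 0.608;539 52 0 0 0 0.608;539 52 0 0 0 0.608'
python3 -m crank '0 0 0 0 0 0;0 0 0 0 0 0;0 0 0 0 0 0'
python3 -c "
from h import *
goto(.404,.272,.18,66)"
```

```text
t: 10.27
eef_pos: [0.4157, 0.1331, 0.2013]
ee_rot: [-2.634, -1.71, 0.003]
force: [0.3, 0.5, 0.3]
finger_gap: 0.0931
t: 10.52
eef_pos: [0.4166, 0.131, 0.2016]
ee_rot: [-2.634, -1.712, 0.003]
force: [-0.6, -0.1, -0.3]
finger_gap: 0.093
shift [123.8 -68.8  21.5] turn [-0.002  0.001  0.001]
```

Before taking the full tray, I'll measure the lower tray in the nest while it is unobstructed.

```bash
python3 -c "
from h import *
goto(.485,.03,.2,66)"
```

```text
shift [-64.5 103.5   1.5] turn [-0.002  0.001  0.001]
```

```bash
python3 -m crank '-65 104 2 0 0 -0.5;-65 104 2 0 0 -0.5;-65 104 2 0 0 -0.5;-65 104 2 0 0 -0.5;-65 104 2 0 0 -0.5;-65 104 2 0 0 -0.5;-65 104 2 0 0 -0.5'
python3 - <<'E'
from h import *
d=look("w7"); print(d["s"]["eef_pos"],d["o"])
for c,z in (("green",.047),("orange",.055),("blue",.012)):
  for k in blobs(d,c,20,3)[:4]:
    print(c,cen(k).round(1),cv2.contourArea(k),[np.round(v,1) for v in rect(d,k,z)])
goto(.404,.272,.15,66)
E
```

```text
t: 11.1
eef_pos: [0.4853, 0.0283, 0.2001]
ee_rot: [-2.134, -2.304, 0.001]
force: [0.6, 0.7, -0.4]
finger_gap: 0.0929
[0.48534114 0.02828726 0.2000945 ] [0.4783332  0.11057074 0.3660253 ]
green [261.8 173.7] 4296.5 [array([489. ,  32.5]), array([ 63. , 111.5]), np.float64(84.5)]
green [210.5 349.4] 494.5 [array([ 427.8, -256.4]), array([82.1, 31.9]), np.float64(5.5)]
green [202.4   2.5] 94.5 [array([409.4, 213.1]), array([22.4,  8.8]), np.float64(3.4)]
orange [129.9  47. ] 59.0 [array([334.7, 164.8]), array([ 5. , 19.1]), np.float64(79.7)]
orange [307.2 185.5] 37.0 [array([544.4,  24.7]), array([14.3,  5.3]), np.float64(86.7)]
blue [254.4 150.3] 934.0 [array([489. ,  34.8]), array([ 73.5, 131.7]), np.float64(84.5)]
shift [248.8 -62.2  50.4] turn [-0.001  0.     0.496]
```

View pics/w7.png

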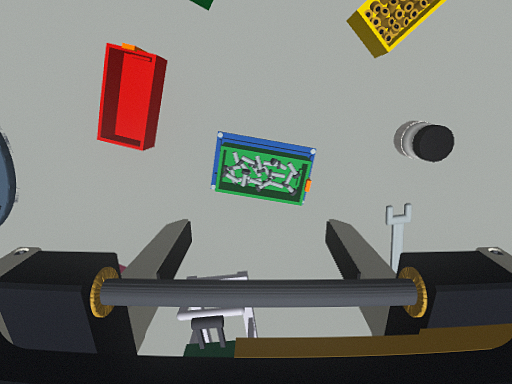

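The lower tray is clear at (262,174) with its key at (307,185). Correcting for the visible near wall gives a centre of (0.4888, 0.0300), and the key gives the same within 0.3 mm. Axis is -5.5°. Now to the full tray.

```bash
python3 -m crank '249 -62 20 0 0 0.496;249 -62 20 0 0 0.496;249 -62 20 0 0 0.496;249 -62 20 0 0 0.496;249 -62 20 0 0 0.496;249 -62 20 0 0 0.496;249 -62 20 0 0 0.496;249 -62 20 0 0 0.496;249 -62 20 0 0 0.496;249 -62 20 0 0 0.496'
python3 - <<'E'
from h import *
d=look("w8"); print(d["s"]["eef_pos"],d["s"]["ee_rot"],d["o"])
for c,z in (("green",.044),("orange",.052)):
  for k in blobs(d,c,20,3)[:4]:
    print(c,cen(k).round(1),cv2.contourArea(k),[np.round(v,1) for v in rect(d,k,z)],cv2.boxPoints(rect(d,k,z)).round(1).tolist() if c=="green" else plane(d,[cen(k)],z))
E
```

```text
t: 11.98
eef_pos: [0.4037, 0.2723, 0.1806]
ee_rot: [2.632, 1.716, -0.0]
force: [-0.2, 0.9, 0.4]
finger_gap: 0.0928
[0.40373023 0.27231004 0.18062807] [ 2.63159225e+00  1.71550708e+00 -3.09896673e-04] [0.43553042 0.34797585 0.34653012]
green [256.4 167.7] 4445.0 [array([405.1, 284.1]), array([111.3,  57.5]), np.float64(66.3)] [[356.3999938964844, 244.6999969482422], [409.1000061035156, 221.60000610351562], [453.70001220703125, 323.5], [401.0, 346.6000061035156]]
green [352.9 321.1] 330.5 [array([446.4,  29. ]), array([56.5, 29.5]), np.float64(89.4)] [[431.29998779296875, 0.800000011920929], [460.79998779296875, 0.5], [461.3999938964844, 57.099998474121094], [431.8999938964844, 57.400001525878906]]
orange [164.9 147.1] 153.5 [array([323.8, 351.1]), array([13.8, 16.8]), np.float64(83.8)] [[0.32352669 0.3517326  0.052     ]]
orange [256. 122.] 48.0 [array([427.4, 335.4]), array([ 4.2, 13. ]), np.float64(66.2)] [[0.42737885 0.33540843 0.052     ]]
orange [241.5 275.2] 32.5 [array([332.1, 166.7]), array([16.5,  7.1]), np.float64(1.3)] [[0.3323122  0.16697472 0.052     ]]
```

View pics/w8.png

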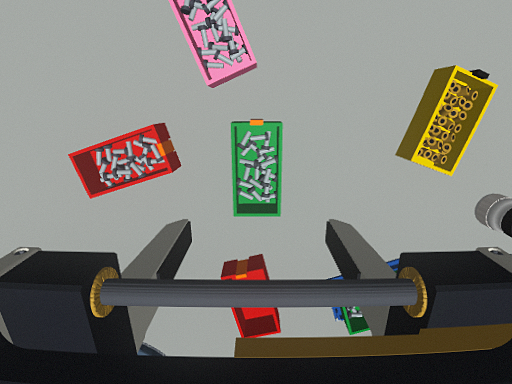

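The full tray is at (256,168) with its key toward the top at (256,122). Size 111×57.5 mm, and key and rim agree on a centre of (0.405, 0.284), axis 66.3°.

```bash
python3 -m crank '0 0 0 0 0 0;0 0 0 0 0 0'; python3 -c "
from h import *
goto(.405,.2841,.013,66.3)"
```

```text
t: 12.2
eef_pos: [0.4042, 0.2719, 0.1808]
ee_rot: [2.633, 1.714, 0.0]
force: [0.1, -0.8, -0.0]
finger_gap: 0.0933
shift [ 11.4  -4.2 167.8] turn [ 0.    -0.    -0.003]
```

```bash
python3 -m crank '11 -4 30 0 0 -0.004;11 -4 70 0 0 -0.004;11 -4 110 0 0 -0.004;11 -4 140 0 0 -0.004;11 -4 158 0 0 -0.004;11 -4 168 0 0 -0.004;11 -4 168 0 0 -0.004;11 -4 168 0 0 -0.004'
python3 -m crank '0 0 0 0 0 0;0 0 0 0 0 0;0 0 0 0 0 0;0 0 0 0 0 0;0 0 0 0 0 0;0 0 0 0 0 0;0 0 0 0 0 0;0 0 0 0 0 0;0 0 0 0 0 0' 255 40
python3 -c "
from h import *
print(monitor.observe()['force'])
goto(.405,.2841,.013,66.3)"
```

```text
t: 12.87
eef_pos: [0.405, 0.2844, 0.0132]
ee_rot: [2.629, 1.721, 0.001]
force: [0.1, 0.1, 0.6]
finger_gap: 0.0928
t: 13.62
eef_pos: [0.405, 0.2846, 0.013]
ee_rot: [2.628, 1.721, 0.002]
force: [1.1, -0.7, 5.9]
finger_gap: 0.0578
[ 1.07391995 -0.7328768   5.89970971]
shift [-0.5  0.2 -0. ] turn [ 0.001 -0.001  0.003]
```

```bash
python3 -m crank '0 0 -1 0 0 0;0 0 -3 0 0 0;0 0 -7 0 0 0;0 0 -14 0 0 0;0 0 -24 0 0 0;0 0 -40 0 0 0;0 0 -60 0 0 0;0 0 -80 0 0 0;0 0 -95 0 0 0;0 0 -100 0 0 0'
python3 -m crank '0 0 0 0 0 0;0 0 0 0 0 0;0 0 0 0 0 0'
python3 - <<'E'
from h import *
s=monitor.observe();print(s["force"],s["ft_torque"])
d=look("w9")
goto(.4888,.030,.125,-5.5)
E
```

```text
t: 14.45
eef_pos: [0.4054, 0.285, 0.1155]
ee_rot: [2.628, 1.721, 0.006]
force: [0.0, -0.3, -3.7]
finger_gap: 0.0579
t: 14.7
eef_pos: [0.404, 0.2842, 0.1118]
ee_rot: [-2.628, -1.721, 0.002]
force: [0.3, -0.8, -3.2]
finger_gap: 0.0579
[ 0.30689344 -0.76988758 -3.1976919 ] [-0.04753068  0.11563039 -0.03204988]
shift [-199.2  179.3  -13.2] turn [-0.     0.002  1.256]
```

View pics/w9.png

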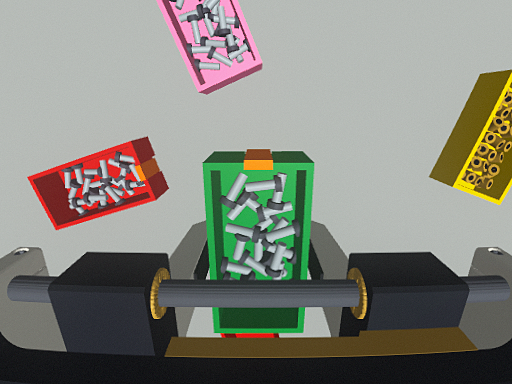

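Full tray held level (force -3.2…-3.7 N, about 340 g), key at (258,158). Carrying it to above the lower tray.

```bash
python3 -m crank '-5 5 -6 0 0 0.04;-17 15 -13 0 0 0.1;-34 31 -13 0 0 0.2;-54 49 -13 0 0 0.32;-76 68 -13 0 0 0.44;-98 88 -13 0 0 0.56;-120 108 -13 0 0 0.68;-142 128 -13 0 0 0.8;-160 144 -13 0 0 0.91;-172 155 -13 0 0 1.0'
python3 -m crank '0 0 0 0 0 0.06;0 0 0 0 0 0.12;0 0 0 0 0 0.18;0 0 0 0 0 0.23;0 0 0 0 0 0.256;0 0 0 0 0 0.256'
python3 -c "
from h import *
goto(.4888,.030,.07,-5.5)"
```

```text
t: 15.58
eef_pos: [0.478, 0.0628, 0.1249]
ee_rot: [3.132, 0.24, -0.002]
force: [0.2, -0.5, -2.7]
finger_gap: 0.0576
t: 16.08
eef_pos: [0.4775, 0.0648, 0.1248]
ee_rot: [3.138, -0.153, -0.002]
force: [0.1, -0.1, -3.0]
finger_gap: 0.0577
shift [14.7 33.5 54.8] turn [ 0.     0.002 -0.001]
```

```bash
python3 -m crank '4 9 0 0 0 0;10 22 0 0 0 0;14 32 5 0 0 0;14 33 20 0 0 0;14 33 35 0 0 0;14 33 44 0 0 0;14 33 47 0 0 0;14 33 47 0 0 0;14 33 47 0 0 0'
python3 - <<'E'
from h import *
d=look("w10"); print(d["s"]["eef_pos"],d["s"]["force"])
goto(.4888,.030,.06,-5.5)
h=d["s"]["eef_pos"][2]-.013
for z in (h+.052,.055):
  for k in blobs(d,"orange",20): print(z,cen(k).round(1),cv2.contourArea(k),[np.round(v,1) for v in rect(d,k,z)])
for k in blobs(d,"blue",20): print(cen(k).round(1),[np.round(v,1) for v in rect(d,k,.012)])
E
```

```text
t: 16.83
eef_pos: [0.4889, 0.0306, 0.0789]
ee_rot: [3.138, -0.151, 0.0]
force: [0.3, 0.4, -3.1]
finger_gap: 0.0579
[0.48894242 0.03058207 0.0788864 ] [ 0.3156309   0.42209828 -3.12137339]
shift [-0.2  0.7 19.1] turn [-0.    -0.001  0.   ]
0.11788639767880993 [258.  159.9] 520.0 [array([545.1,  26.4]), array([13.7,  9.8]), np.float64(84.6)]
0.11788639767880993 [260.5 140.4] 182.0 [array([554. ,  24.1]), array([9.5, 4.7]), np.float64(84.6)]
0.055 [258.  159.9] 520.0 [array([533.3,  27.5]), array([20.5, 14.6]), np.float64(84.6)]
0.055 [260.5 140.4] 182.0 [array([546.7,  24.1]), array([14.2,  7. ]), np.float64(84.6)]
[260.2 132.6] [array([544.7,  24.3]), array([78.6, 25.7]), np.float64(83.9)]
```

View pics/w10.png

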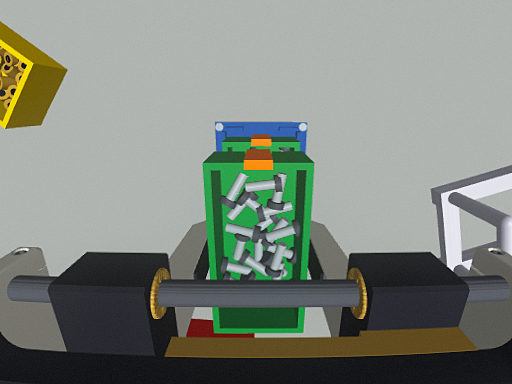

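The full tray's key is at (258,160) and the lower key at (260,140), same end and nearly aligned. I'll check the along-axis offset from the key top edges.

Run:
```python
from h import *
im=cv2.imread("pics/w10.png"); d=cam("wrist"); hsv=cv2.cvtColor(im,cv2.COLOR_BGR2HSV)
for r in range(130,174): print(r,hsv[r,255:264].mean(0).astype(int),(plane(d,[[259,r]],.055)[0,0]*1e3).round(1),(plane(d,[[259,r]],.1179)[0,0]*1e3).round(1))
```

```text
130 [109 175 176] 554.0 558.9
131 [109 176 176] 553.3 558.4
132 [108 180 179] 552.6 558.0
133 [108 198 193] 551.9 557.5
134 [  6 109 117] 551.2 557.0
135 [ 10 206 146] 550.5 556.6
136 [ 10 194 143] 549.8 556.1
137 [ 10 193 136] 549.1 555.6
138 [  7 182 120] 548.4 555.2
139 [ 17 225 255] 547.7 554.7
140 [ 16 228 255] 547.0 554.2
141 [ 16 226 251] 546.3 553.8
142 [ 16 227 250] 545.6 553.3
143 [ 15 227 251] 544.9 552.8
144 [ 16 231 255] 544.2 552.3
145 [ 16 238 255] 543.5 551.9
146 [ 70 188 172] 542.8 551.4
147 [ 71 189 164] 542.1 550.9
148 [ 75 182 168] 541.4 550.4
149 [ 15 181 127] 540.7 550.0
150 [  9 207 146] 539.9 549.5
151 [ 10 200 141] 539.2 549.0
152 [ 10 201 142] 538.5 548.5
153 [ 11 200 140] 537.8 548.0
154 [ 11 201 140] 537.1 547.6
155 [ 10 201 141] 536.3 547.1
156 [ 11 201 140] 535.6 546.6
157 [ 10 202 141] 534.9 546.1
158 [ 10 197 137] 534.2 545.6
159 [  8 192 126] 533.4 545.1
160 [ 17 237 255] 532.7 544.6
161 [ 16 238 253] 532.0 544.2
162 [ 16 238 250] 531.2 543.7
163 [ 16 238 250] 530.5 543.2
164 [ 16 238 250] 529.8 542.7
165 [ 16 237 250] 529.0 542.2
166 [ 16 238 250] 528.3 541.7
167 [ 16 238 250] 527.6 541.2
168 [ 16 240 255] 526.8 540.7
169 [ 15 245 255] 526.1 540.2
170 [ 74 237 168] 525.3 539.7
171 [ 68 192 164] 524.6 539.2
172 [ 67 181 164] 523.8 538.7
173 [ 66 179 165] 523.1 538.2
```

In this one view the full tray's key is 3.1 mm short in x and about 2 mm off in y. I'll shift by most of that, then lower gently.

```bash
python3 -m crank '1 1 0 0 0 0;2.5 1.8 2 0 0 0;2.5 1.8 5 0 0 0;2.5 1.8 9 0 0 0;2.5 1.8 12 0 0 0;2.5 1.8 14 0 0 0;2.5 1.8 15.5 0 0 0;2.5 1.8 16.5 0 0 0;2.5 1.8 17 0 0 0;2.5 1.8 17 0 0 0'
python3 - <<'E'
from h import *
d=look("w11"); print(d["s"]["eef_pos"],d["s"]["force"])
z=d["s"]["eef_pos"][2]+.039
for k in blobs(d,"orange",20): print(cen(k).round(1),[np.round(v,1) for v in rect(d,k,z)],[np.round(v,1) for v in rect(d,k,.055)])
E
```

```text
t: 17.77
eef_pos: [0.491, 0.0287, 0.0616]
ee_rot: [3.138, -0.151, -0.0]
force: [-0.0, -0.2, -3.1]
finger_gap: 0.0578
[0.49098821 0.0286581  0.06157905] [-0.02497386 -0.15609783 -3.09296287]
[258. 156.] [array([549.2,  24.2]), array([13.7, 14.1]), np.float64(84.5)] [array([541.5,  25. ]), array([18.6, 19.1]), np.float64(84.5)]
```

```bash
python3 -m crank '0 0 0.5 0 0 0;0 0 1 0 0 0;0 0 1.5 0 0 0;0 0 2 0 0 0;0 0 2.5 0 0 0;0 0 3 0 0 0;0 0 3.5 0 0 0;0 0 4 0 0 0;0 0 4 0 0 0'
```

```text
t: 18.57
eef_pos: [0.4909, 0.0286, 0.0575]
ee_rot: [3.138, -0.151, -0.0]
force: [-0.5, -0.2, -2.5]
finger_gap: 0.0577
```

```bash
python3 -m crank '0 0 0.4 0 0 0;0 0 0.8 0 0 0;0 0 1.2 0 0 0;0 0 1.6 0 0 0;0 0 2 0 0 0;0 0 2 0 0 0'; python3 -m crank '0 0 0.3 0 0 0;0 0 0.6 0 0 0;0 0 0.9 0 0 0;0 0 1.2 0 0 0;0 0 1.2 0 0 0'
```

```text
t: 19.07
eef_pos: [0.491, 0.0286, 0.0556]
ee_rot: [3.138, -0.151, -0.0]
force: [-0.0, -0.6, -3.1]
finger_gap: 0.0574
t: 19.48
eef_pos: [0.491, 0.0286, 0.0544]
ee_rot: [-3.138, 0.151, 0.0]
force: [-1.0, 0.0, -3.7]
finger_gap: 0.0575
```

The foot is inside the rim with no contact force yet; the last millimetre goes in fine steps.

```bash
python3 -m crank '0 0 0.3 0 0 0;0 0 0.6 0 0 0;0 0 0.6 0 0 0'; python3 -m crank '0 0 0.3 0 0 0;0 0 0.6 0 0 0;0 0 0.6 0 0 0'
```

```text
t: 19.73
eef_pos: [0.491, 0.0286, 0.054]
ee_rot: [3.138, -0.151, 0.0]
force: [-1.8, 0.1, 0.4]
finger_gap: 0.0578
t: 19.98
eef_pos: [0.491, 0.0286, 0.054]
ee_rot: [3.138, -0.151, 0.0]
force: [-4.6, 0.2, 11.5]
finger_gap: 0.0577
```

Contact came exactly at the home height (TCP 0.054). Easing off the push and releasing.

```bash
python3 -m crank '-0.3 0 -0.4 0 0 0;-0.3 0 -0.4 0 0 0'; python3 -m crank '0 0 0 0 0 0;0 0 0 0 0 0;0 0 0 0 0 0;0 0 0 0 0 0;0 0 0 0 0 0;0 0 0 0 0 0;0 0 0 0 0 0' 0
python3 -m crank '0 0 -5 0 0 0;0 0 -20 0 0 0;0 0 -50 0 0 0;0 0 -90 0 0 0;0 0 -130 0 0 0;0 0 -170 0 0 0;0 0 -190 0 0 0;0 0 -190 0 0 0'
python3 - <<'E'
from h import *
d=look("w12"); print(d["s"]["eef_pos"],d["o"])
for k in blobs(d,"green",200,3)[:4]: print(cen(k).round(1),cv2.contourArea(k),[np.round(v,1) for v in rect(d,k,.085)])
for k in blobs(d,"orange",10): print("key",cen(k).round(1),[np.round(v,1) for v in rect(d,k,.093)],[np.round(v,1) for v in rect(d,k,.055)])
t=cam("top")
cv2.imwrite("pics/top2.png",np.hstack([cv2.resize(d["image"][:,:,::-1],(400,300)),cv2.resize(t["image"][110:260,240:440,::-1],(400,300))]))
E
```

```text
t: 20.15
eef_pos: [0.4909, 0.0287, 0.054]
ee_rot: [3.138, -0.151, 0.001]
force: [-1.2, 0.3, 4.3]
finger_gap: 0.0577
t: 20.73
eef_pos: [0.4907, 0.0287, 0.0536]
ee_rot: [-3.138, 0.151, 0.0]
force: [-1.3, -0.4, 0.1]
finger_gap: 0.0924
t: 21.4
eef_pos: [0.4925, 0.0286, 0.2487]
ee_rot: [-3.138, 0.151, -0.013]
force: [0.9, -0.3, 0.3]
finger_gap: 0.093
[0.49250205 0.02864632 0.24872352] [0.57097045 0.02225544 0.41530722]
[258.2 172.6] 3784.5 [array([490.8,  29.6]), array([ 57.4, 116.9]), np.float64(84.7)]
[493.8 178.6] 603.0 [array([ 452.3, -285.5]), array([85.4, 54. ]), np.float64(10.4)]
key [258.2 131.8] [array([546.6,  24.7]), array([14.3,  8.2]), np.float64(84.6)] [array([543.7,  24.9]), array([16. ,  9.2]), np.float64(84.6)]
key [183.6 274.1] [array([359.8, 148.4]), array([ 4.3, 15.4]), np.float64(79.3)] [array([334.9, 163.2]), array([ 4.8, 17.2]), np.float64(79.3)]
```

View pics/top2.png

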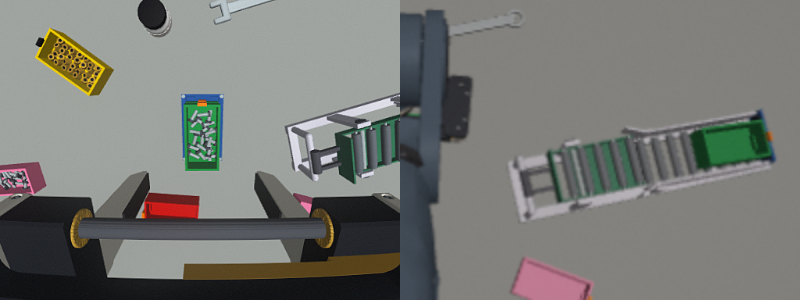

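The full tray sits home on the stack: 57.4 mm wide at home height, same axis, key at the right end. The empty tray rests upright at the end stop. One numeric check of the empty tray, then I hand in.

Run:
```python
from h import *
from station import sign_off
t=cam("top"); e=np.array([.4969,-.487]); ax=np.array([.1874,-.982])
for k in blobs(t,"green",150,3)[:4]:
    c=rect(t,k,.08); v=np.array(c[0])/1e3-e; print(cen(k).round(1),c,"along/lat mm",(v@ax*1e3).round(1),(v@[-ax[1],ax[0]]*1e3).round(1))
print(sign_off())
```

```text
[405.1 181.7] ((495.45489501953125, -481.56201171875), (60.614768981933594, 119.18140411376953), 8.606939315795898) along/lat mm -5.6 -0.4
the job is handed in; nothing more can be done
None
```

The job is done and handed in. Both trays are where the task asked, but no verdict was reported. It took about 21 s of the 58 s allowed.

- **Empty tray:** I lifted it off the stack and released it on the deck. The deck tipped under the tray's own weight, with the gripper open and holding still. My last check puts the tray 5.6 mm short of the lane end along the lane and 0.4 mm off to the side. That is within the limits, and it is upright against the end stop.
- **Full tray:** I gripped it at 40 N and lowered it in steps of 1 mm or less once its foot reached the rim below. It touched down at the expected home height, with a peak push of about 11.5 N at the wrist, and then I released it. The final close view shows it flush and in line with the nest, with its key at the correct end.
- **Other items:** The final views show the lower tray still in the nest. The yellow tray, jar and spanner were never approached, but I did not re-measure their positions.

**Measurement disagreements:**
- **Before lowering:** the keys looked 3 mm out in x and 2 mm in y, although earlier measurements agreed. I corrected most of that, and the foot went in without contact until it was home.
- **Empty tray grip:** I held it about 3 mm off its centre, which caused no trouble.
- **Key alignment:** the lower key is hidden once the trays are stacked, so I judged it from the matching height, angle and position, not by seeing both keys.

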